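Fit the right cartridge, then free the other filter's twist cap

ROBOT

A 6-joint arm with a two-finger parallel gripper is mounted at the origin on the work surface. World frame = base frame: x ahead of the robot, y to its left, z up, the work surface at z = 0. Lengths are in mm, angles in rad, forces in N, time in s.
With the tool pointing down it reaches from about 300 to 775 mm from the base axis. Payload 14.6 kg.
Tool frame: the origin (TCP) lies midway between the tips of the shut fingers; the grasp point (between the pads) lies 19 mm behind it; z points along the fingers, y is the direction in which the jaws open and shut (so a half turn about z gives the same grasp; the last joint's range is limited). The gripper opens to 94 mm and grips with 3 to 60 N. Pads are 16 mm wide; open, the fingers measure 119 mm over their backs; the gripper's body (75 mm by 177 mm) begins 78 mm behind the grasp point.
Start: joints at [-1.378, 0.3, 1.521, -0, 1.321, -0.067], TCP at [141.281, -531.534, 205.446] pointing down, gripper open.
Joint ranges: [-3.03, 3.03], [-0.79, 2.21], [0.23, 2.52], [-1.04, 4.18], [0, 3.07], [-2.55, 2.55]. Speed limits (rad/s): [2.22, 2.22, 2.57, 3.14, 3.14, 3.14].

INTERFACE

Orientations are given as a unit quaternion [x, y, z, w].
In Python, from station import telemetry, optics, job, nets gives the robot as it stands.
- The arm moves only by the shell command python3 -m inch 'ROWS' [OPENING] [FORCE]. ROWS is JSON, a list of rows, each a list of 2 entries, a list of its own where there are three numbers: the shift along the tool's x, y, z in mm, then the turn about the tool's z in rad. A call has 1 to 12 rows; each row shifts and turns the commanded pose from where the row before left it, along the tool's axes as they then stand; what a row does not reach is not made up. A row lasts 1/10 s, in which the tool goes at most 50 mm and 8.59 degrees, less where a joint would pass 70% of its speed; a pose out of reach is approached as far as the arm can. A call with a gripper value outside its range is refused whole. OPENING is the closure, from 0 (fully open) to 1 (shut), set as the call begins (- or left out, the last holds). The fingers move at their own pace and stop on an object; FORCE is the grip in N (left out, the last holds). Time passes only in rows, so rows that do not move let the fingers close. It gives the time, the measured TCP pose, the force and the opening at its end, in the units of the state.
- telemetry.sense(): the state, without advancing time (a new reading comes with each control period).
- optics.camera(name): name is "side" or "top"; returns a dict with "pixels" (384x512x3 uint8, blue, green, red), "z_map" (384x512 float32, mm along the optical axis (not along the pixel's ray), 0 where there is no reading), "fx", "fy", "cx", "cy" (pixels), "k1" (the pictures are not rectified: a ray, as slopes to the right and down, at radius r is drawn at 1 + k1 r^2 times it, then the intrinsics apply), "R" (3x3) and "t" (3): a world point X has camera coordinates R X + t. Camera axes: x right, y down, z forward; pixel columns grow to the right and rows downward; lengths in mm; the calibration is good to about 2 mm. A picture is of the moment at which its call begins.
- job.job_done(): hands the job in, once; it reports no verdict.
Trained networks look in the newest picture that a camera, given by its name, has taken for a name from the list of things; names that differ only in an ending like _2 or _b are one class to them, and where a whole thing is asked for, a point or a joint stands for the part that bears it (a point fixed in the world has none). Each returns a list of dicts, best first, with "score" (0 to 1); they miss things now and then, are a little off and sometimes report something else, mostly with a low value. They report only what shows in the picture. A call takes as long as a camera call. They do not tell look-alikes from the thing itself.
- nets.outline_of(camera, thing): "region" (384x512 bool, what is visible of it) and "location" ([column, row] in pixels, amid what is visible of it).
The state is a dict: "clock": time; "qpos": joint angles; "joint_velocities": joint speeds; "joint_efforts": joint torques, N m; "tool_pos": TCP position; "tool_rot": TCP orientation; "contact_force": force on the tool from outside, world axes, zero at the start; "ft_torque": the same for the moment, N m; "opening": opening from 0.0 (shut) to 1.0 (fully open).
Only numpy, scipy, OpenCV 4.12 (cv2) and the standard library are available. Lean on these libraries where they do the work, as an engineer would, in place of code of your own. Each camera call takes 0.05 s, during which the arm holds its last target. There are 200 camera calls.

TASK

Service the two small water filters: stand the one cartridge that fits the open housing closely (the middle-sized of the three) fully home in it and let go of it. Then take hold of the cap on the closed housing, find out by trying which way it unscrews (it may be a reverse thread), turn it until it is free, and lift it off. Finish while still holding the cap in the gripper, still and well clear, about 10 cm above where it sat; leave everything else standing where it is.

Things in the scene. Friction and masses are not known exactly. Their poses are not given: they have to be found in the camera images.
- slim_center (a point): Slim cartridge, wrong size: white ribbed cylinder 32 mm diameter, 55 mm tall, with a black round knob 18 mm diameter and 28 mm tall on top (83 mm in all), standing on the counter. Point on its axis half-way up, 41.5 mm above its underside; z is its axis, up.
- medium_center (a point): Medium cartridge, the right one: white ribbed cylinder 40 mm diameter, 55 mm tall, bottom edge chamfered 3 mm, with a black round knob 18 mm diameter and 28 mm tall on top (83 mm in all), standing on the counter. Point on its axis half-way up, 41.5 mm above its underside (the knob runs from 13.5 to 41.5 mm above this point); z is its axis, up. 80 to 150 g.
- thick_center (a point): Thick cartridge, wrong size: as the others, but 48 mm diameter; too wide to enter the housing. Point on its axis 41.5 mm above its underside.
- open_housing: Open filter housing: white upright cylinder with a blue band, 64 mm diameter, 80 mm tall, fixed to the counter, no cap. Bore 44 mm diameter, 55 mm deep, its inner floor 25 mm above the counter. Origin on its axis at the counter, z up. A cartridge fully home stands on the inner floor, its white part flush with the rim and only the knob above it.
- closed_housing: Closed filter housing: the same white cylinder, 64 mm outside diameter, 80 mm tall, fixed to the counter, with the blue twist cap on it and a fixed grey regulator block (60 x 60 mm, 90 mm tall with its gauge) whose centre is 63 mm away along the housing's own +x axis. Origin on the housing axis at the counter, z up.
- cap_bar (a point): Grip bar of the blue twist cap on the closed housing: 48 mm long along this point's x axis, 14 mm thick along y, 30 mm tall (92 to 122 mm above the counter), upright on a ribbed disc 60 mm diameter, 12 mm thick, that lies on the housing's rim. Point at the bar's centre, 27 mm above the cap's seat; z up. A stem with a cross-bar reaches 28 mm down into the housing. 85 to 170 g.
- spare_cap_top (a point): The removed blue cap of the open housing, lying bar up on the counter on its far side: leave. Disc 60 mm diameter, 50 mm tall in all; point at the top of its bar.
- tray_mid (a point): Steel cutlery tray, 220 x 150 x 45 mm: leave. Point at its centre, half-way up; x along the long side.
- tumbler_rim (a point): Clear glass tumbler, 72 mm diameter, 95 mm tall: leave. Point at the centre of its rim.
- scraper_mid (a point): Black silicone scraper lying flat, 235 mm long along its x axis, blade 55 mm wide, 18 mm high: leave. Point on the handle's axis where handle and blade meet.
- soap_mid (a point): Amber soap bottle, 60 mm diameter, 170 mm tall: leave. Point on its axis 85 mm up.
- cap: The twist cap, origin under its disc, axes as the bar's. Turns easily. Starts with the bar within 0.12 rad of the housing's x axis, locked. One way (clockwise or not, hidden, varies) it meets a hard stop 0.21 rad from the housing's x axis: the wrong way. The other way it turns to a hard stop 0.92 rad from that axis; there, or up to 0.2 rad before, it lifts straight off.
- cartridge_medium: The same medium cartridge: origin at the centre of its underside.
There are look-alikes about, which are no part of the job. What is shaped like the closed_housing but green or purple is not meant.

How it is judged:
By the outcome, as a careful person would: the job done as asked, in the order asked, and still so for the second after the job is handed in, while the arm keeps its last pose, push and grip.
It also fails if it takes over 61 s, if anything falls off the work surface, if the arm or the gripper's body presses on something with over 40 N, if the wrist force passes 120 N, or if a joint passes its speed limit or range.

## Working session

There is one attempt and no reset: what is moved stays moved. The work goes in short steps, Python scripts to look and compute and a shell command to move; the robot and the scene stay as the last step left them, time stands still between calls to the robot, and variables do not carry over. Pictures are saved under pics/ and viewed, about 8 in all and at most 12, crops included, and the job is handed in when it is done.

```bash
ls; mkdir -p pics
cat > h.py <<'E'
import numpy as np, cv2
from station import telemetry, optics, job, nets
def pts(c):
    h,w=c["z_map"].shape
    u,v=np.meshgrid(np.arange(w),np.arange(h))
    K=np.array([[c["fx"],0,c["cx"]],[0,c["fy"],c["cy"]],[0,0,1.]])
    p=cv2.undistortPoints(np.stack([u,v],-1).reshape(-1,1,2).astype(float),K,np.array([c["k1"],0,0,0.])).reshape(h,w,2)
    z=c["z_map"].astype(float)
    X=np.dstack([p[...,0]*z,p[...,1]*z,z])
    return (X-np.array(c["t"]))@np.array(c["R"])
E
python3 - <<'E'
from h import *
print(telemetry.sense())
for n in("side","top"):
    c=optics.camera(n); cv2.imwrite(f"pics/{n}0.png",c["pixels"]); P=pts(c); np.save(f"{n}P.npy",P)
    R=np.array(c["R"]);print(n,-R.T@np.array(c["t"]),R[2],c["k1"])
    for t in["medium_center","slim_center","thick_center","cartridge_medium","open_housing","closed_housing","cap_bar","cap","spare_cap_top"]:
        for d in nets.outline_of(n,t)[:4]:
            m=d["region"]&(c["z_map"]>0); q=P[m]
            if len(q)<5: print(t,d["score"],"few");continue
            zt=np.percentile(q[:,2],97); top=q[q[:,2]>zt-6]
            print(t,round(d["score"],2),np.round(d["location"]),len(q),"med",q.mean(0).round(),"ztop",round(zt),"top ctr",top.mean(0).round(1),"min",np.percentile(q,2,0).round(),"max",np.percentile(q,98,0).round())
E
```

```text
pics
{'clock': 0.0, 'qpos': array([-1.37760147e+00,  3.00488832e-01,  1.52158198e+00, -7.74119640e-06,
        1.32073110e+00, -6.66244005e-02]), 'joint_velocities': array([ 0.00021771,  0.00116527,  0.00223377,  0.0005485 , -0.00059104,
        0.00042809]), 'joint_efforts': array([ 1.79240364e-03, -5.31804729e+01, -3.52733696e+01,  7.08770379e-02,
        2.44704355e-02, -8.73143358e-05]), 'tool_pos': array([ 141.22805263, -531.27686146,  204.87623664]), 'tool_rot': array([ 9.91573299e-01,  1.29545461e-01, -4.19805189e-05, -6.03179105e-04]), 'contact_force': array([0.74781803, 0.01266855, 0.49078975]), 'ft_torque': array([-0.02779733,  0.00160151, -0.03738828]), 'opening': 0.9971486525987087}
side [ 30.44679831 609.62153007 768.28694758] [ 0.52667914 -0.56781987 -0.63260547] -0.13206760831810566
medium_center 0.83 [250. 262.] 526 med [472. 152.  39.] ztop 81 top ctr [475.1 148.4  80.3] min [456.  93.  -3.] max [529. 167.  82.]
slim_center 0.48 [331. 202.] 295 med [ 465. -149.   38.] ztop 82 top ctr [ 465.8 -150.6   80.2] min [ 451. -237.   -2.] max [ 524. -136.   82.]
thick_center 
[... 2502 characters left out ...]
46.  -2.  91.]
cap_bar 0.73 [231. 173.] 333 med [634. 108.  95.] ztop 124 top ctr [633.7 109.3 121.7] min [607.  80.  32.] max [667. 139. 125.]
cap_bar 0.16 [306. 188.] 454 med [ 587. -138.   49.] ztop 82 top ctr [ 590.5 -140.1   79.4] min [ 558. -167.    1.] max [ 618. -108.   82.]
cap 0.85 [230. 171.] 292 med [631. 108.  99.] ztop 124 top ctr [633.3 109.2 121.8] min [606.  81.  84.] max [657. 136. 126.]
spare_cap_top 0.73 [312. 161.] 245 med [ 677. -152.   27.] ztop 52 top ctr [ 678.  -151.9   49.8] min [ 652. -178.   13.] max [ 703. -126.   53.]
spare_cap_top 0.66 [314. 226.] 102 med [ 466. -152.   57.] ztop 84 top ctr [ 466.9 -155.6   81.5] min [ 452. -169.   14.] max [ 483. -139.   84.]
```

Run:
```python
import cv2,numpy as np
a=cv2.imread("pics/side0.png")[100:340,130:400];b=cv2.imread("pics/top0.png")[90:290,150:370]
f=lambda i:cv2.resize(i,(400,int(i.shape[0]*400/i.shape[1])),interpolation=cv2.INTER_CUBIC)
a,b=f(a),f(b);h=max(len(a),len(b));p=lambda i:np.pad(i,((0,h-len(i)),(0,0),(0,0)))
cv2.imwrite("pics/v1.png",np.hstack([p(a),p(b)]))
for n in("side","top"):
    P=np.load(n+"P.npy");I=cv2.imread(f"pics/{n}0.png")
    def sel(cx,cy,r,z0,z1):
        m=(np.hypot(P[...,0]-cx,P[...,1]-cy)<r)&(P[...,2]>z0)&(P[...,2]<z1);return P[m]
    for nm,cx,cy in(("med",476,146),("slim",466,-153),("thick",487,0)):
        q=sel(cx,cy,40,60,90);s=sel(cx,cy,45,8,58)
        t=sel(cx,cy,30,78,90)
        print(n,nm,"knob",q.mean(0).round(1),len(q),"top",t.mean(0).round(1),len(t),"white ext",np.ptp(s[:,:2],0).round(),s[:,:2].min(0).round(),s[:,:2].max(0).round(), "lvl50",np.ptp(sel(cx,cy,40,48,60)[:,:2],0))
    q=sel(588,-138,42,74,86);(c,r)=cv2.minEnclosingCircle(q[:,:2].astype(np.float32));print(n,"rim",c,r,q.mean(0),len(q))
    q=sel(632,111,40,114,130);r=cv2.minAreaRect(q[:,:2].astype(np.float32));
    w,v=np.linalg.eigh(np.cov(q[:,:2].T));print("bar",r,q.mean(0),np.arctan2(v[1,1],v[0,1]),len(q))
    q=sel(632,111,45,86,100);print("disc",cv2.minEnclosingCircle(q[:,:2].astype(np.float32)),len(q))
    q=sel(694,105,50,75,100);q=q[q[:,0]>664];print("reg",cv2.minAreaRect(q[:,:2].astype(np.float32)),q.mean(0))
```

```text
side med knob [473.7 149.8  74.7] 86 top [474.9 148.4  81. ] 40 white ext [42. 42.] [454. 127.] [497. 169.] lvl50 [40.77322105 40.30662925]
side slim knob [ 464.9 -148.9   74.2] 63 top [ 466.2 -151.5   80.9] 26 white ext [31. 31.] [ 450. -165.] [ 481. -135.] lvl50 [30.46791555 29.75779099]
side thick knob [484.6   2.2  74.2] 74 top [4.86e+02 3.00e-01 8.11e+01] 32 white ext [48. 50.] [462. -25.] [511.  25.] lvl50 [48.40667591 49.59789196]
side rim (586.7925415039062, -138.5056610107422) 33.44940948486328 [ 587.71932354 -136.82864573   78.2629324 ] 179
bar ((631.352294921875, 111.87187194824219), (14.205037117004395, 47.14068603515625), 88.21484375) [629.83233622 112.85779906 119.44815098] -3.1258505868705124 105
disc ((637.7465209960938, 113.29891967773438), 37.58595657348633) 245
reg ((694.7028198242188, 105.43475341796875), (60.81005096435547, 62.00324630737305), 83.38587188720703) [695.4059733  114.2146692   84.42212076]
top med knob [477.1 144.2  80.7] 29 top [477.6 144.8  82.2] 23 white ext [38. 40.] [458. 125.] [496. 165.] lvl50 [37.8196773  38.24074434]
top slim knob [ 467.2 -154.7   79.5] 31 top [ 467.3 -155.8   81.7] 20 white ext [31. 31.] [ 452. -170.] [ 483. -139.] lvl50 [31.11506653 28.75559245]
top thick knob [488.1  -2.   79.7] 29 top [488.3  -2.7  81.5] 24 white ext [45. 47.] [465. -26.] [510.  21.] lvl50 [44.23029569 46.88142046]
top rim (590.5274047851562, -139.4447479248047) 32.08470153808594 [ 590.43236955 -139.63066709   78.80261739] 173
bar ((633.2203369140625, 109.44979858398438), (46.56960678100586, 12.843135833740234), 0.6264834403991699) [633.35432795 109.44370901 121.12239865] -3.1381160751254575 78
disc ((639.7401733398438, 110.45220184326172), 37.10067367553711) 222
reg ((696.3707275390625, 103.15162658691406), (60.221675872802734, 61.105499267578125), 84.78500366210938) [694.95506427 102.78559917  84.91222918]
```

View pics/v1.png

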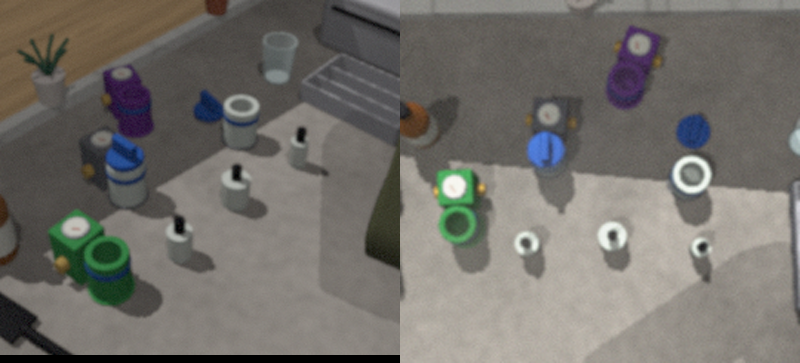

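The pictures show the medium cartridge at side px (250,262), the white open housing at (292,183), and the blue-capped housing with the grey regulator at (206,221). The green and purple ones are look-alikes.

```bash
python3 -m inch '[[[0,0,0],-0.146],[[0,0,0],-0.146],[[0,0,0],-0.146],[[0,0,0],-0.146],[[0,0,0],-0.146],[[0,0,0],-0.146],[[0,0,0],-0.146],[[0,0,0],-0.146],[[0,0,0],-0.143],[[0,0,0],0],[[30,15,0],0],[[40,20,0],0]]' 0.2 10
python3 -m inch '[[[40,20,0],0],[[40,20,0],0],[[40,20,0],0],[[40,20,0],0],[[40,20,0],0],[[40,20,0],0],[[40,20,0],0],[[40,20,0],0],[[40,20,0],0],[[40,20,0],0],[[40,20,0],0],[[40,20,0],0]]'
```

```text
clock: 2.2
tool_pos: [176.1, -461.2, 204.9]
tool_rot: [0.71, 0.705, 0.0, -0.0]
contact_force: [0.3, -0.3, -0.7]
opening: 0.799
clock: 3.4
tool_pos: [416.8, 20.4, 205.7]
tool_rot: [0.709, 0.705, 0.0, 0.0]
contact_force: [1.0, -1.5, 0.0]
opening: 0.797
```

```bash
python3 -m inch '[[[35,16,0],0],[[35,16,0],0],[[30,15,10],0],[[26,12,20],0],[[0,0,30],0],[[0,0,20],0],[[0,0,0],0],[[0,0,0],0]]'
python3 - <<'E'
from h import *
s=telemetry.sense();print(s["tool_pos"],s["qpos"])
for n in("side","top"):
    c=optics.camera(n);cv2.imwrite(f"pics/{n}1.png",c["pixels"]);P=pts(c)
    m=(abs(P[...,0]-476)<90)&(abs(P[...,1]-147)<60)&(P[...,2]>110)&(P[...,2]<190)
    print(n,m.sum(),P[m].mean(0) if m.any() else 0, P[m].min(0),P[m].max(0))
a=cv2.imread("pics/side1.png")[140:320,140:360];b=cv2.imread("pics/top1.png")[120:300,130:350]
f=lambda i:cv2.resize(i,None,fx=1.8,fy=1.8,interpolation=2)
cv2.imwrite("pics/v2.png",np.hstack([f(a),f(b)]))
E
```

```text
clock: 4.2
tool_pos: [475.5, 144.5, 126.2]
tool_rot: [0.708, 0.706, 0.0, 0.0]
contact_force: [0.8, 0.1, 0.8]
opening: 0.8
[475.52354917 144.45729558 126.16453859] [2.21204229e-01 2.66443048e-01 1.75996199e+00 2.20336334e-05
 1.11487984e+00 2.23832355e-01]
side 404 [473.43951783 148.81857034 159.31830676] [422.31787915 133.65490244 123.57239948] [524.4098562  156.60696455 189.60980398]Traceback (most recent call last):
  File "<stdin>", line 6, in <module>
    return umr_minimum(a, axis, None, out, keepdims, initial, where)
ValueError: zero-size array to reduction operation minimum which has no identity
```

```bash
python3 -m inch '[[[0,1.5,20],0],[[0,0,20],0],[[0,0,16],0],[[0,0,10],0],[[0,0,0],0]]'
python3 -m inch '[[[0,0,0],0],[[0,0,0],0],[[0,0,0],0],[[0,0,0],0],[[0,0,0],0],[[0,0,0],0],[[0,0,0],0]]' 0.9 5
python3 -m inch '[[[0,0,0],0],[[0,0,0],0],[[0,0,0],-0.14],[[0,0,0],-0.14],[[0,0,0],-0.14],[[0,0,0],-0.14],[[0,0,0],-0.14],[[0,0,0],-0.14],[[0,0,0],-0.14],[[0,0,0],-0.14],[[0,0,0],-0.14],[[0,0,0],-0.14]]' 0.5
```

```text
clock: 4.8
tool_pos: [476.7, 144.3, 59.2]
tool_rot: [0.707, 0.707, -0.0, -0.0]
contact_force: [0.3, 0.4, -0.2]
opening: 0.799
clock: 5.5
tool_pos: [476.8, 144.5, 59.5]
tool_rot: [0.707, 0.707, -0.0, -0.0]
contact_force: [-0.0, 0.5, -0.1]
opening: 0.24
clock: 6.7
tool_pos: [476.8, 144.5, 59.4]
tool_rot: [0.082, 0.997, 0.0, -0.0]
contact_force: [0.1, 0.7, 0.0]
opening: 0.502
```

```bash
python3 -m inch '[[[0,0,0],-0.14],[[0,0,0],0],[[0,0,0],0],[[0,0,0],0],[[0,0,0],0],[[0,0,0],0],[[0,0,0],0]]' 0.9 25
python3 - <<'E'
from h import *
s=telemetry.sense();print(s)
E
```

```text
clock: 7.4
tool_pos: [476.7, 144.5, 59.4]
tool_rot: [0.016, 1.0, -0.0, -0.0]
contact_force: [-0.2, -0.0, -0.5]
opening: 0.183
{'clock': 7.4, 'qpos': array([ 2.20688935e-01,  3.64967497e-01,  1.80872307e+00,  2.92733773e-05,
        9.68068223e-01, -1.31865780e+00]), 'joint_velocities': array([ 0.00082918, -0.00153896,  0.00090838,  0.00134766,  0.00029693,
       -0.00306618]), 'joint_efforts': array([ 1.39070769e-03, -5.08425343e+01, -2.90854472e+01,  3.20314997e-03,
        7.62053928e-02,  2.32520927e-02]), 'tool_pos': array([476.71185683, 144.46334627,  59.3905807 ]), 'tool_rot': array([ 1.57324469e-02,  9.99876234e-01, -7.73411022e-06, -8.35798727e-05]), 'contact_force': array([-0.22193794, -0.04085598, -0.46215954]), 'ft_torque': array([ 0.03617144, -0.18420188,  0.04351484]), 'opening': 0.1834417593165287}
```

```bash
python3 -m inch '[[[0,0,5],0],[[0,0,-5],0],[[0,0,-10],0],[[0,0,-30],0],[[0,0,-35],0],[[0,0,-30],0],[[0,0,-10],0],[[-10,-20,0],0],[[-15,-35,0],0],[[-15,-35,0],0],[[-15,-35,0],0],[[-15,-35,0],0]]'
python3 -m inch '[[[-15,-35,0],0],[[-15,-35,0],0],[[-11.5,-26.3,0],0],[[-10,-25,0],0],[[0,0,0],0],[[0,0,0],0],[[0,0,0],0]]'
python3 - <<'E'
from h import *
s=telemetry.sense();print(s["tool_pos"],s["opening"],s["contact_force"])
T=[]
for n in("side","top"):
    c=optics.camera(n);P=pts(c);cv2.imwrite(f"pics/{n}2.png",c["pixels"])
    sel=lambda cx,cy,r,z0,z1:P[(np.hypot(P[...,0]-cx,P[...,1]-cy)<r)&(P[...,2]>z0)&(P[...,2]<z1)]
    b=sel(589,-140,45,s["tool_pos"][2]-52,s["tool_pos"][2]-8);h=sel(589,-140,45,5,74)
    from scipy.optimize import least_squares
    for nm,q,r in(("cart",b,20),("hous",h,32)):
        if len(q)>20:
            f=least_squares(lambda x:np.hypot(q[:,0]-x[0],q[:,1]-x[1])-r,[589,-140],loss="soft_l1");print(n,nm,len(q),f.x.round(1),np.abs(f.fun).mean().round(2))
    T.append(cv2.resize(c["pixels"][100:260,220:360],None,fx=2.8,fy=2.8,interpolation=2))
cv2.imwrite("pics/v3.png",np.hstack(T))
E
```

```text
clock: 8.6
tool_pos: [541.8, -19.1, 173.4]
tool_rot: [0.015, 1.0, 0.0, -0.001]
contact_force: [0.7, 1.1, -0.4]
opening: 0.188
clock: 9.3
tool_pos: [589.2, -139.6, 173.9]
tool_rot: [0.015, 1.0, 0.0, -0.0]
contact_force: [0.4, 0.2, -1.0]
opening: 0.187
[ 589.22750552 -139.59164455  173.93283163] 0.18729122591698877 [ 0.36725959  0.24020085 -0.9715947 ]
side cart 215 [ 586.1 -139.6] 1.07
side hous 562 [ 588.5 -138.2] 2.78
```

View pics/v3.png

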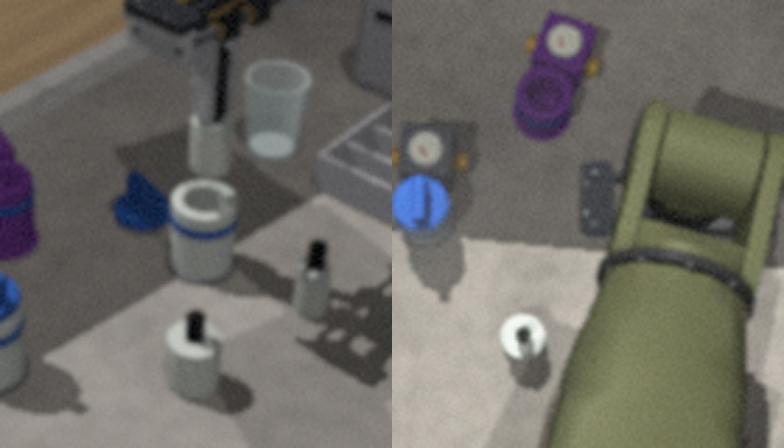

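```bash
cat > fit.py <<'E'
from h import *
from scipy.optimize import least_squares
def cyl(P,cx,cy,r,z0,z1):
    x=np.array([cx,cy],float)
    for tol in(6,4,3,3):
        d=np.hypot(P[...,0]-x[0],P[...,1]-x[1]);q=P[(abs(d-r)<tol)&(P[...,2]>z0)&(P[...,2]<z1)]
        f=least_squares(lambda x:np.hypot(q[:,0]-x[0],q[:,1]-x[1])-r,x,loss="soft_l1");x=f.x
    return x.round(2),len(q),np.abs(f.fun).mean().round(2)
E
python3 - <<'E'
from fit import *
P=np.load("sideP.npy")
print("med0",cyl(P,474,148,20,6,52));print("hous0",cyl(P,588,-138,32,8,74));print("caphous0",cyl(P,631,112,32,8,74))
c=optics.camera("side");P=pts(c);s=telemetry.sense()["tool_pos"]
print("hous",cyl(P,588,-138,32,8,74));print("cart",cyl(P,587,-139,20,s[2]-52,s[2]-8),s)
# rim edges in image: silhouettes
P=np.load("topP.npy");print("top hous",cyl(P,590,-139,32,8,79),cyl(P,590,-139,27,76,84))
E
```

```text
med0 (array([476.38, 146.68]), 235, np.float64(0.78))
hous0 (array([ 589.08, -138.94]), 421, np.float64(1.0))
caphous0 (array([632.91, 110.68]), 494, np.float64(0.88))
hous (array([ 589.07, -138.97]), 422, np.float64(0.99))
cart (array([ 586.48, -139.96]), 203, np.float64(1.0)) [ 589.45513971 -139.60169638  174.49236946]
top hous (array([ 590.4 , -140.06]), 106, np.float64(0.77)) (array([ 589.76, -140.73]), 92, np.float64(1.49))
```

```bash
python3 -m inch '[[[0,-0.8,15],0],[[0,0,15],0],[[0,0,2],0],[[0,0,2],0],[[0,0,2],0],[[0,0,2],0],[[0,0,0],0]]'; python3 -m inch '[[[0,0,2],0],[[0,0,2],0],[[0,0,2],0],[[0,0,0],0]]'; python3 -c "
from station import telemetry as t;s=t.sense();print(s['contact_force'],s['ft_torque'],s['tool_pos'])"
```

```text
clock: 10.15
tool_pos: [589.6, -141.3, 136.4]
tool_rot: [0.015, 1.0, -0.0, 0.0]
contact_force: [-0.3, -0.7, -1.0]
opening: 0.185
clock: 10.55
tool_pos: [590.9, -140.7, 132.8]
tool_rot: [0.015, 1.0, 0.0, 0.002]
contact_force: [1.4, 5.0, 14.2]
opening: 0.184
[ 1.35512483  4.9502581  14.19807645] [ 1.19858418e+00 -1.49794583e-01 -4.24698876e-04] [ 590.89612376 -140.73541119  132.76771783]
```

```bash
python3 -m inch '[[[-0.7,0.8,0],0],[[-0.5,0.7,0],0],[[0,0,0],0]]'; python3 -m inch '[[[0,0,2],0],[[0,0,2],0],[[0,0,0],0]]'; python3 -c "
from station import telemetry as t;s=t.sense();print(s['contact_force'],s['ft_torque'],s['tool_pos'])"
```

```text
clock: 10.85
tool_pos: [590.9, -139.7, 130.3]
tool_rot: [0.015, 1.0, 0.0, 0.0]
contact_force: [1.4, 1.9, 0.2]
opening: 0.184
clock: 11.15
tool_pos: [590.7, -139.7, 126.0]
tool_rot: [0.015, 1.0, 0.0, -0.0]
contact_force: [0.1, 2.5, -2.4]
opening: 0.184
[ 0.09231848  2.48672441 -2.39609508] [ 0.59271649 -0.59950171  0.01498771] [ 590.699779   -139.66319334  125.97081048]
```

```bash
python3 -m inch '[[[0,0.6,3],0],[[0,0,4],0],[[0,0,5],0],[[0,0,5],0],[[0,0,5],0],[[0,0,5],0],[[0,0,5],0],[[0,0,4],0],[[0,0,0],0]]'; python3 -m inch '[[[0,0,2],0],[[0,0,2],0],[[0,0,1.5],0],[[0,0,0],0]]'; python3 -c "
from station import telemetry as t;s=t.sense();print(s['contact_force'],s['ft_torque'],s['tool_pos'])"
```

```text
clock: 12.05
tool_pos: [590.5, -139.1, 89.7]
tool_rot: [0.015, 1.0, 0.0, -0.0]
contact_force: [1.0, 0.3, -2.6]
opening: 0.186
clock: 12.45
tool_pos: [590.7, -139.2, 84.8]
tool_rot: [0.015, 1.0, -0.0, -0.0]
contact_force: [0.6, 0.2, -2.1]
opening: 0.186
[ 0.6314559   0.16208893 -2.08034847] [ 0.2606313  -0.37668567  0.00798258] [ 590.74204808 -139.19476672   84.76968547]
```

```bash
python3 -m inch '[[[0,0,1],0],[[0,0,1],0],[[0,0,0],0]]'; python3 -m inch '[[[0,0,0],0],[[0,0,0],0],[[0,0,0],0],[[0,0,0],0]]' 0.6
python3 - <<'E'
from h import *
s=telemetry.sense();print(s['contact_force'],s['tool_pos'],s["opening"])
c=optics.camera("side");P=pts(c)
cv2.imwrite("pics/v4.png",cv2.resize(c["pixels"][120:230,240:350],None,fx=4,fy=4,interpolation=2))
E
```

```text
clock: 12.75
tool_pos: [590.8, -139.2, 82.8]
tool_rot: [0.015, 1.0, 0.0, -0.0]
contact_force: [0.0, 1.3, -1.1]
opening: 0.185
clock: 13.15
tool_pos: [590.8, -139.3, 83.0]
tool_rot: [0.015, 1.0, -0.0, -0.0]
contact_force: [-0.2, -0.0, 0.6]
opening: 0.398
[-0.23333157 -0.01580126  0.57441013] [ 590.77846098 -139.25020817   82.97996682] 0.397560680868267
```

View pics/v4.png

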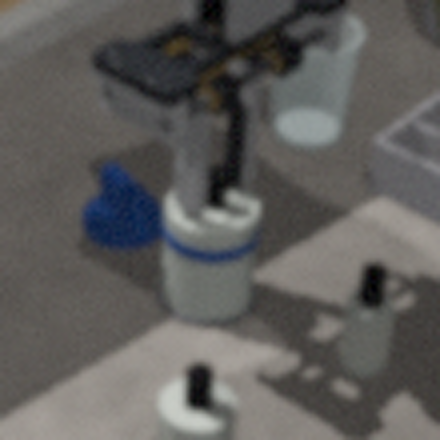

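```bash
python3 -m inch '[[[0,0,-10],0],[[0,0,-20],0],[[0,0,-25],0],[[0,0,-25],-0.03],[[-5,20,0],0],[[-7,40,0],0],[[-7,40,0],0],[[-7,40,0],0],[[-7,40,0],0],[[-7,40,0],0],[[-2.5,29,0],0],[[0,0,0],0]]' 0.5
python3 - <<'E'
from fit import *
s=telemetry.sense();print(s['tool_pos'],s["tool_rot"],s["opening"],s["qpos"])
T=[]
for n in("side","top"):
    c=optics.camera(n);P=pts(c)
    d=np.hypot(P[...,0]-589.5,P[...,1]+139.5)
    k=P[(d<14)&(P[...,2]>70)];print(n,"knob top",np.percentile(k[:,2],95),(k[:,2]>100).sum(), k[k[:,2]>103].mean(0)); r=P[(d<19)&(d>11)&(P[...,2]>10)];print("white top z",np.percentile(r[:,2],[20,50,80]));r=P[(d<31)&(d>24)&(P[...,2]>60)];print("rim",np.percentile(r[:,2],[50]))
    T.append(cv2.resize(c["pixels"][120:230,190:330],None,fx=2.8,fy=2.8,interpolation=2))
cv2.imwrite("pics/v5.png",np.hstack(T))
E
```

```text
clock: 14.4
tool_pos: [633.4, 113.2, 163.6]
tool_rot: [-0.001, 1.0, 0.0, 0.0]
contact_force: [0.1, 0.1, 0.9]
opening: 0.499
[633.41872281 113.22156743 163.56784602] [-1.45224722e-03  9.99998886e-01  2.37405383e-04  2.49812017e-04] 0.4990495395771033 [ 1.19794150e-01  5.41973167e-01  1.27897525e+00  4.25813061e-04
  1.32009207e+00 -1.45401220e+00]
side knob top 107.30035993922232 31 [ 586.57122336 -137.87950483  106.05339166]
white top z [78.23549235 79.11280224 82.84259137]
rim [78.67754329]
top knob top 109.36064241286178 28 [ 588.66531717 -140.42324605  107.10165413]
white top z [75.93815337 78.41472672 80.04286412]
rim [78.81434471]
```

View pics/v5.png

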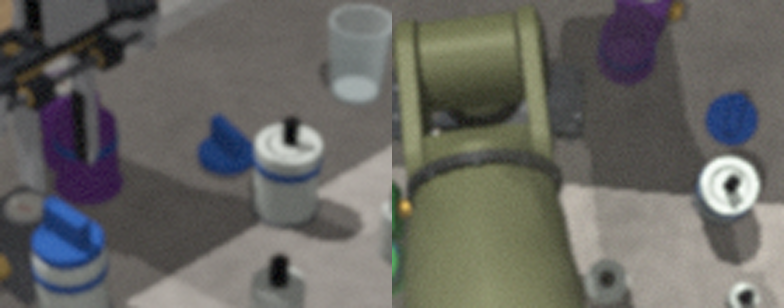

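The cartridge is home: its white part is flush with the rim and the knob top is at 108 mm. Next is the cap.

```bash
python3 -m inch '[[[0,-3.4,10],0],[[0,0,20],0],[[0,0,20],0],[[0,0,10],0],[[0,0,5],0],[[0,0,0],0]]'; python3 -m inch '[[[0,0,0],0],[[0,0,0],0],[[0,0,0],0],[[0,0,0],0],[[0,0,0],0],[[0,0,0],0]]' 0.95 20; python3 -c "
from station import telemetry as t;s=t.sense();print(s['contact_force'],s['ft_torque'],s['tool_pos'],s['tool_rot'])"
```

```text
clock: 15.1
tool_pos: [633.4, 105.8, 97.7]
tool_rot: [0.001, 1.0, -0.0, -0.0]
contact_force: [0.5, -0.7, 0.5]
opening: 0.5
clock: 15.7
tool_pos: [633.9, 109.2, 99.3]
tool_rot: [-0.0, 1.0, 0.002, 0.001]
contact_force: [-1.5, 16.3, 6.1]
opening: 0.151
[-1.52277751 16.33839282  6.06313308] [3.3154098  0.06567245 0.014839  ] [633.86798559 109.16173526  99.27736328] [-1.17986317e-04  9.99997168e-01  2.11749291e-03  1.07958134e-03]
```

```bash
python3 -m inch '[[[0,2,0],0],[[0,2,0],0],[[0,0,0],0],[[0,0,0],0]]'; python3 -c "
from station import telemetry as t;s=t.sense();print(s['contact_force'],s['ft_torque'],s['tool_pos'],s['tool_rot'])"
```

```text
clock: 16.1
tool_pos: [633.8, 110.6, 98.5]
tool_rot: [0.0, 1.0, 0.0, 0.0]
contact_force: [-0.4, 2.8, 5.5]
opening: 0.151
[-0.38951209  2.75525008  5.49742699] [0.3692103  0.00650594 0.0126994 ] [633.76161415 110.55912143  98.54341409] [4.03952195e-04 9.99999787e-01 2.34505654e-04 4.55189760e-04]
```

```bash
python3 -m inch '[[[0,0.6,-0.8],0],[[0,0,0],-0.05],[[0,0,0],-0.05],[[0,0,0],0]]'; python3 -c "
from station import telemetry as t;s=t.sense();print(s['contact_force'],s['ft_torque'],s['tool_pos'],s['tool_rot'])"; python3 -m inch '[[[0,0,0],-0.04],[[0,0,0],-0.04],[[0,0,0],0]]'; python3 -c "
from station import telemetry as t;s=t.sense();print(s['contact_force'],s['ft_torque'],s['tool_pos'],s['tool_rot'])"
```

```text
clock: 16.5
tool_pos: [633.4, 110.6, 98.6]
tool_rot: [-0.05, 0.999, -0.0, -0.0]
contact_force: [-0.6, -0.5, 0.5]
opening: 0.15
[-0.58149893 -0.54956824  0.49081881] [-0.1143064  -0.14187306 -0.02375955] [633.42128831 110.64025082  98.56697944] [-4.98279002e-02  9.98757784e-01 -1.37926312e-04 -2.23272342e-04]
clock: 16.8
tool_pos: [633.4, 110.7, 98.6]
tool_rot: [-0.089, 0.996, -0.0, -0.0]
contact_force: [-0.1, -0.8, -0.9]
opening: 0.144
[-0.14351269 -0.80269945 -0.88587143] [-0.05998673 -0.14628281 -0.01443902] [633.42878034 110.74775991  98.5684999 ] [-8.90044100e-02  9.96031213e-01 -6.90272689e-05 -1.81242781e-04]
```

```bash
python3 -m inch '[[[0,0,0],-0.05],[[0,0,0],-0.05],[[0,0,0],0]]'; python3 -c "
from station import telemetry as t;s=t.sense();print(s['contact_force'],s['ft_torque'],s['tool_pos'],s['tool_rot'])"
python3 - <<'E'
from h import *
c=optics.camera("side");cv2.imwrite("pics/v6.png",cv2.resize(c["pixels"][150:260,160:280],None,fx=4,fy=4,interpolation=2))
E
```

```text
clock: 17.1
tool_pos: [633.5, 110.9, 98.6]
tool_rot: [-0.139, 0.99, 0.0, -0.0]
contact_force: [0.6, 0.3, 0.0]
opening: 0.148
[0.59366412 0.33684163 0.04449002] [ 0.00061386 -0.21028188 -0.00716709] [633.45242018 110.93672565  98.57744675] [-1.38538776e-01  9.90357005e-01  3.12379094e-05 -9.98963130e-05]
```

View pics/v6.png

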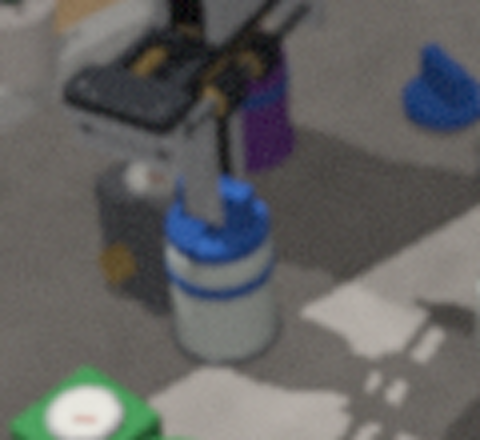

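```bash
python3 -m inch '[[[0,0,0],-0.07],[[0,0,0],-0.07],[[0,0,0],-0.07],[[0,0,0],-0.07],[[0,0,0],-0.07],[[0,0,0],-0.07],[[0,0,0],0]]'; python3 -c "
from station import telemetry as t;s=t.sense();print(s['contact_force'],s['ft_torque'],s['qpos'])"; python3 -m inch '[[[0,0,0],-0.05],[[0,0,0],-0.05],[[0,0,0],0]]'; python3 -c "
from station import telemetry as t;s=t.sense();print(s['contact_force'],s['ft_torque'],s['tool_pos'],s['tool_rot'])"
```

```text
clock: 17.85
tool_pos: [633.5, 111.0, 98.6]
tool_rot: [-0.342, 0.94, 0.0, -0.0]
contact_force: [0.2, 0.4, -0.4]
opening: 0.148
[ 0.21543579  0.41163372 -0.41534675] [ 0.14566008 -0.18355286  0.05607048] [ 1.16494223e-01  6.02609135e-01  1.34191286e+00  1.39167463e-04
  1.19723601e+00 -2.15234692e+00]
clock: 18.15
tool_pos: [633.4, 111.0, 98.6]
tool_rot: [-0.388, 0.922, 0.0, -0.0]
contact_force: [-0.9, -0.5, -0.1]
opening: 0.147
[-0.85056543 -0.45266795 -0.08188723] [ 0.07087888 -0.15701081  0.04392674] [633.43475441 111.03793531  98.57584722] [-3.87874834e-01  9.21712047e-01  8.44856261e-05 -9.31497994e-05]
```

```bash
python3 -m inch '[[[0,0,0],0.02],[[0,0,-1],0],[[0,0,-2],0],[[0,0,-2],0],[[0,0,0],0]]' 0.95 35; python3 -c "
from station import telemetry as t;s=t.sense();print(s['contact_force'],s['ft_torque'],s['tool_pos'])"; python3 -m inch '[[[0,0,-3],0],[[0,0,-3],0],[[0,0,-3],0],[[0,0,0],0]]'
python3 - <<'E'
from h import *
s=telemetry.sense();print(s['contact_force'],s['ft_torque'],s['tool_pos'])
c=optics.camera("side");cv2.imwrite("pics/v7.png",cv2.resize(c["pixels"][150:260,160:280],None,fx=4,fy=4,interpolation=2))
E
```

```text
clock: 18.65
tool_pos: [633.7, 111.0, 104.2]
tool_rot: [-0.38, 0.925, -0.0, 0.0]
contact_force: [0.6, -0.4, -0.8]
opening: 0.145
[ 0.60253784 -0.36908908 -0.80563361] [ 0.07508871 -0.09842992 -0.0390494 ] [633.6748874  111.00739785 104.18724782]
clock: 19.05
tool_pos: [633.7, 111.0, 113.4]
tool_rot: [-0.38, 0.925, -0.0, 0.0]
contact_force: [0.5, -0.0, -0.6]
opening: 0.146
[ 0.48479527 -0.04710981 -0.6043858 ] [ 0.12057185 -0.07827242  0.01974319] [633.72390511 111.01374896 113.38519236]
```

View pics/v7.png

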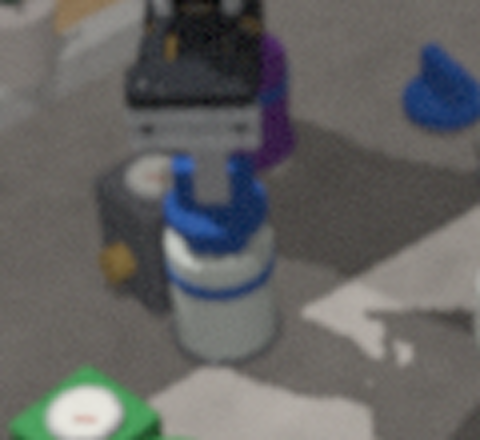

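```bash
python3 -m inch '[[[0,0,-5],0],[[0,0,-8],0],[[0,0,-10],0],[[0,0,-12],0],[[0,0,-12],0],[[0,0,-12],0],[[0,0,-10],0],[[0,0,-8],0],[[0,0,-5],0],[[0,0,-3],0],[[0,0,0],0],[[0,0,0],0]]'; python3 -m inch '[[[0,0,0],0],[[0,0,0],0],[[0,0,0],0],[[0,0,0],0],[[0,0,0],0]]'
python3 - <<'E'
from h import *
s=telemetry.sense();print(s['contact_force'],s['joint_velocities'].round(3),s['tool_pos'],s["opening"])
c=optics.camera("side");cv2.imwrite("pics/v8.png",cv2.resize(c["pixels"][80:300,130:370],None,fx=2.6,fy=2.6,interpolation=2))
E
```

```text
clock: 20.3
tool_pos: [633.4, 111.0, 197.3]
tool_rot: [-0.38, 0.925, 0.0, -0.0]
contact_force: [-0.3, -0.4, -0.5]
opening: 0.147
clock: 20.8
tool_pos: [633.5, 111.0, 197.7]
tool_rot: [-0.38, 0.925, 0.0, 0.0]
contact_force: [0.7, -0.1, -1.0]
opening: 0.146
[ 0.72176482 -0.09682409 -0.99162917] [-0.001 -0.001 -0.    -0.    -0.003  0.002] [633.51299656 110.98680994 197.72759687] 0.14647508203980708
```

View pics/v8.png

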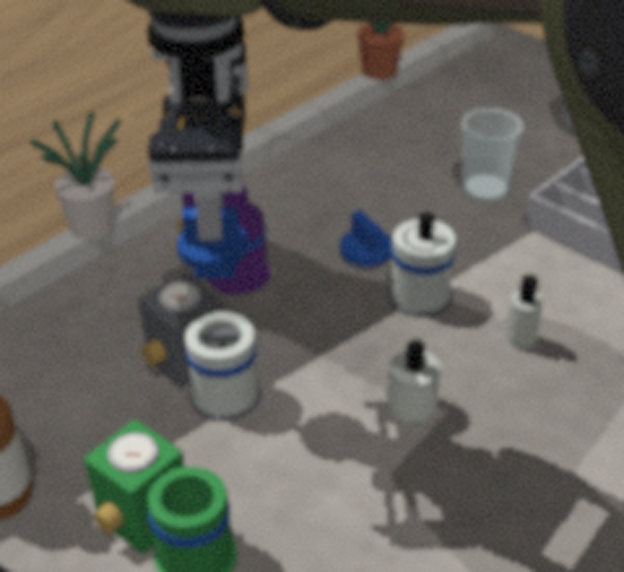

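The cap is held about 99 mm above its seat, its housing is open, and everything else is standing.

```bash
python3 -c "
from station import job;print(job.job_done())"
```

```text
the job is handed in; nothing more can be done
None
```

I finished both filters and handed the job in at about 21 s on the robot's clock; the limit is 61 s.

- **Cartridge:** The medium cartridge is fully home in the open housing and released. The last depth check put its knob top at about 107–109 mm (108 expected) and its white part level with the rim. It touched the rim lightly on the way in (about 14 N) until I shifted it 1–2 mm.
- **Cap:** It unscrews counter-clockwise seen from above. I turned it that way first, and it passed the 0.21 rad wrong-way stop without resistance. It lifted off cleanly at about 0.9 rad from the housing's axis.
- **Finish:** The cap is held still in the gripper, about 99 mm above its seat. The final picture shows the housing open below it and everything else in view standing where it was.
- **Disagreements:** The two cameras differed by 2–4 mm, so I relied on contact and force readings for the final alignment. My first grip on the cap was about 4 mm off-centre (16 N sideways), and I corrected it before turning.

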